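# Set the display-light dimmer to its marked level

### The arm

A 6-joint arm with a two-finger parallel gripper is mounted at the origin on a cart in front of the work surface, level with it; the furniture and walls round the work are solid. World frame = base frame: x ahead of the robot, y to its left, z up, the work surface at z = 0. Lengths are in m, angles in rad, forces in N, time in s.
With the tool pointing down it reaches from about 0.4 to 0.825 m from the base axis. Payload 7 kg.
Tool frame: the origin (TCP) lies at the very end of the fingers, on their centre line; the grasp point (between the pads) lies 19 mm behind it (tcp_to_grasp is the distance from the TCP to the grasp point, in m); x points along the fingers, z is the direction in which the jaws open and shut, and the axes are right-handed (so a half turn about x gives the same grasp; the last joint's range is limited). The gripper opens to 88 mm and grips with 3 to 60 N. Pads are 19 mm wide; open, the fingers measure 130 mm over their backs; the gripper's body (78 mm by 193 mm) begins 47 mm behind the grasp point.
Start: joints at [-0.971, 0.359, 0.012, 0, -1.224, -0.288], TCP at [0.207, -0.642, 0.227] pointing down, gripper open.
Joint ranges: [-3.07, 3.07], [-1.43, 2.12], [-1.02, 1.25], [-3.03, 1.67], [-3.05, -0], [-3.03, 3.03]. Speed limits (rad/s): [2.39, 2.39, 3.01, 3.14, 3.14, 3.14].

### API

Orientations are given as [roll, pitch, yaw] about the fixed x, y, z axes, in that order (R = Rz(yaw) Ry(pitch) Rx(roll)).
In Python, from station import get_state, grab_frame, job_done, tcp_to_grasp gives the robot as it stands. The module is installed in compiled form; this text tells all that it offers.
- The arm moves only by the shell command python3 -m crank 'ROWS' [FORCE]. ROWS is JSON, a list of rows, each a list of 7 numbers: the shift along the tool's x, y, z in m, then the turn, a rotation vector about the tool's x, y, z in rad, then the opening, from 0 (shut) to 1 (fully open). In form: [[x, y, z, wx, wy, wz, fingers], ...]. A call has 1 to 10 rows; each row is the pose to reach, as a shift and turn from the pose commanded when the call began, along the tool's axes at that moment; what a row does not reach only later rows make up. A row lasts 1/8 s, in which the tool goes at most 62.5 mm and 10.7 degrees, less where a joint would pass 70% of its speed; a pose out of reach is approached as far as the arm can. A call with a gripper value outside its range is refused whole. The fingers move at their own pace and stop on an object; FORCE is the grip in N (left out, the last holds). Time passes only in rows, so rows that repeat a pose let the fingers close. It gives the time, the measured TCP pose, the force and the opening at its end, in the units of the state.
- get_state(): the state, without advancing time (a new reading comes with each control period).
- grab_frame(name): name is "scene" or "top" or "wrist"; returns a dict with "pixels" (480x640x3 uint8, red, green, blue), "vfov" (degrees; the focal length in pixels is half the picture's height over the tangent of half this angle, whatever the lens; pixels are square), "cx", "cy" (the principal point, pixels), "extrinsics" (4x4, takes a point from world to camera coordinates). Camera axes: x right, y up, looking along -z (the intrinsics and any distortion apply to the point x, -y, -z); pixel columns grow to the right and rows downward; lengths in m; the calibration is good to about 2 mm. A picture is of the moment at which its call begins. There is no depth.
- job_done(): hands the job in, once; it reports no verdict.
The state is a dict: "t": time; "q": joint angles; "qd": joint speeds; "joint_efforts": joint torques, N m; "eef_pos": TCP position; "ee_rot": TCP orientation; "force": force on the tool from outside, world axes, zero at the start; "moment": the same for the moment, N m; "width": finger opening in m.
Only numpy, scipy, OpenCV 4.12 (cv2) and the standard library are available. Lean on these libraries where they do the work, as an engineer would, in place of code of your own. Each camera call takes 0.05 s, during which the arm holds its last target.

### The job

Two slide dimmers for the shop's display lights lie on the table. On the one with the round grip, slide the grip along its track until it stands level with the small brass pointer fixed beside that track, then let go. Leave the grip of the other dimmer, the flat bar, where it is.

Things in the scene. Friction and masses are not known exactly. Their poses are not given: they have to be found in the camera images.
- round_dimmer: Dimmer with the round grip: aluminium block fixed to the table, 74 mm wide (x), 180 mm long (y), 24 mm high; origin at the centre of its underside, z up. The track runs along the middle of its top, along y. A dimmer just like it, with a bar grip, lies behind or in front of it; each is turned up to 14 degrees.
- round_dimmer_grip_top (a point): Centre of the top of the round grip to be moved: upright black cylinder, 26 mm diameter, 38 mm tall, white line across its top. This point is 65 mm above the table. It slides only along the dimmer's y axis, 60 mm either side of the middle; starts near the -y end. Sliding takes about 1.5 N; it stays where it is left.
- round_dimmer_pointer_tip (a point): Tip of the flat brass pointer (29 mm long, 14 mm wide along the track, 4 mm thick) fixed on the round-grip dimmer's top and sticking out over its robot-side edge, its tip towards the track. This point is 28 mm above the table, 20 mm to the -x side of the track's middle line. Axes as the dimmer's. The grip is right when its centre has the same y in these axes.
- bar_dimmer_grip_top (a point): Centre of the top of the other dimmer's grip: a flat upright black bar, 36 mm across the track, 14 mm along it, 38 mm tall; this point is 65 mm above the table. It must stay where it is. Its block, track and brass pointer are like the first one's.

How it is judged:
By the outcome, as a careful person would: the job done as asked, in the order asked, and still so for the second after the job is handed in, with the robot touching nothing.
It also fails if it takes over 32 s, if anything falls off the work surface, if the arm or the gripper's body presses on something with over 40 N, if the wrist force passes 120 N, or if a joint passes its speed limit or range.

## Working session

There is one attempt and no reset: what is moved stays moved. The work goes in short steps, Python scripts to look and compute and a shell command to move; the robot and the scene stay as the last step left them, time stands still between calls to the robot, and variables do not carry over. Pictures are saved under pics/ and viewed, and the job is handed in when it is done.

```bash
mkdir -p pics; python3 - <<'E'
from station import *
import cv2,pickle
s=get_state();print({k:s[k] for k in('t','eef_pos','ee_rot','width','force')},tcp_to_grasp)
for n in('scene','top'):
    f=grab_frame(n);pickle.dump(f,open(n+'.pkl','wb'));cv2.imwrite(f'pics/{n}0.png',f['pixels'][:,:,::-1]);print(n,{k:f[k] for k in f if k!='pixels'})
E
```

```text
{'t': 0.0, 'eef_pos': array([ 0.20689213, -0.64198443,  0.22559612]), 'ee_rot': array([0.08947464, 1.569091  , 1.97196929]), 'width': 0.08757239610952317, 'force': array([-0.69057238, -0.06144696,  0.03665306])} 0.0188
scene {'vfov': 57.92000599873223, 'cx': 316.7631478792737, 'cy': 239.56644090115273, 'extrinsics': array([[ 0.4973408 , -0.86741069, -0.01583745, -0.55112832],
       [ 0.42099443,  0.2253402 ,  0.87862704, -0.17664144],
       [-0.75856168, -0.44364455,  0.47724595, -0.6924852 ],
       [ 0.        ,  0.        ,  0.        ,  1.        ]])}
top {'vfov': 48.60320751170063, 'cx': 325.57749541330224, 'cy': 238.05943143023472, 'extrinsics': array([[-4.68534342e-03, -9.99988775e-01,  7.05551347e-04,
        -3.46336646e-01],
       [ 9.86620585e-01, -4.50772255e-03,  1.62970864e-01,
        -4.85539866e-01],
       [-1.62965854e-01,  1.45968595e-03,  9.86630630e-01,
        -8.28242140e-01],
       [ 0.00000000e+00,  0.00000000e+00,  0.00000000e+00,
         1.00000000e+00]])}
```

View pics/top0.png

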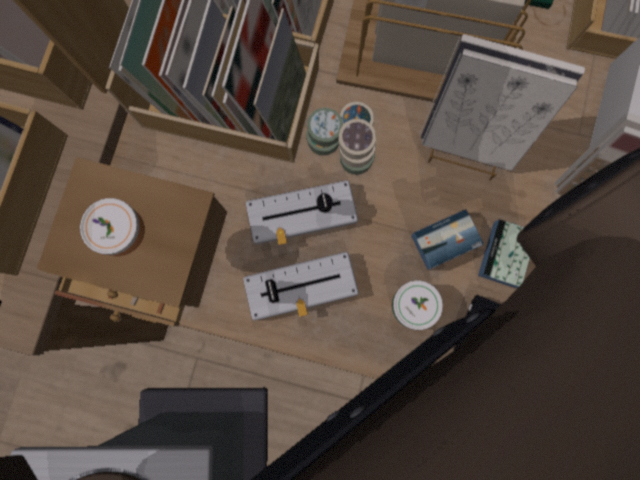

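View pics/scene0.png

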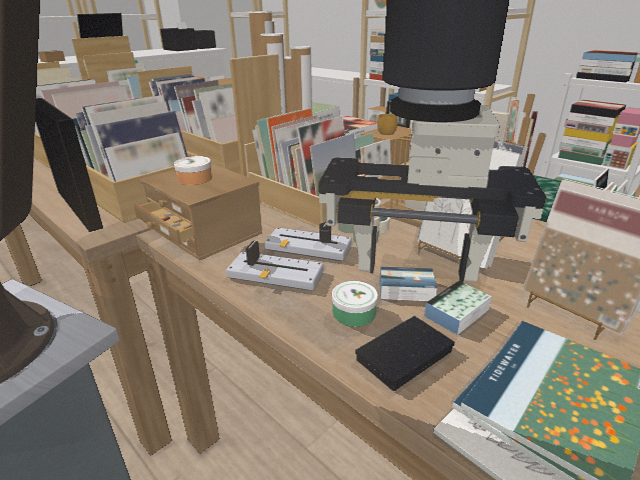

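The top view shows the round-grip dimmer behind, with its grip at about (324,203) and its pointer at (281,237). The bar dimmer is in front, with its bar at (270,291). I'll measure these next.

```bash
cat >h.py <<'E'
import numpy as np,cv2,pickle
def ray(f,u,v):
    F=240/np.tan(np.radians(f['vfov']/2));E=f['extrinsics'];R=E[:3,:3];c=-R.T@E[:3,3]
    d=R.T@np.array([(u-f['cx'])/F,-(v-f['cy'])/F,-1]);return c,d
def plane(f,u,v,z):
    c,d=ray(f,u,v);return c+d*(z-c[2])/d[2]
def proj(f,p):
    F=240/np.tan(np.radians(f['vfov']/2));E=f['extrinsics'];q=E[:3,:3]@np.array(p)+E[:3,3]
    return f['cx']+F*q[0]/-q[2],f['cy']-F*q[1]/-q[2]
def crop(f,x0,y0,x1,y1,k,name):
    cv2.imwrite(name,cv2.resize(f['pixels'][y0:y1,x0:x1,::-1],None,fx=k,fy=k,interpolation=cv2.INTER_CUBIC))
E
python3 - <<'E'
from h import *
f=pickle.load(open('top.pkl','rb'));crop(f,235,170,365,270,6,'pics/c1.png')
f2=pickle.load(open('scene.pkl','rb'));crop(f2,220,210,360,300,5,'pics/c2.png')
E
```

```text
(no output)
```

View pics/c1.png

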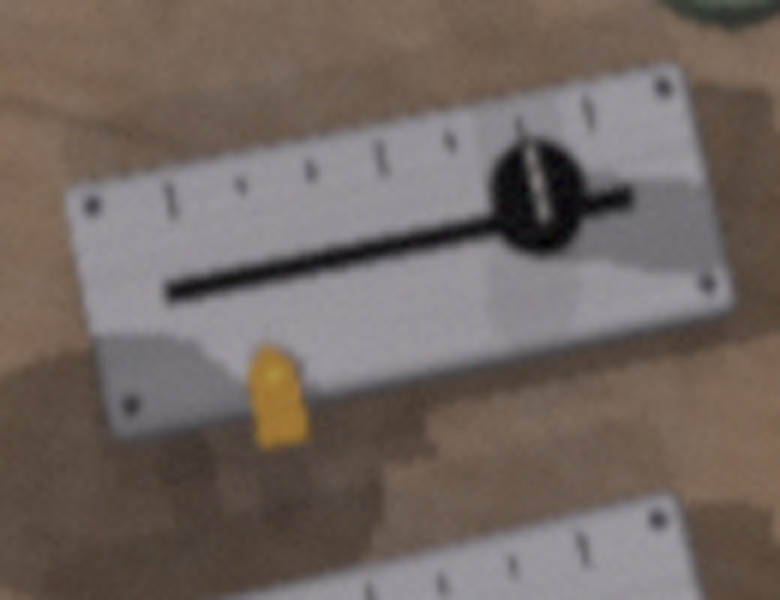

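View pics/c2.png

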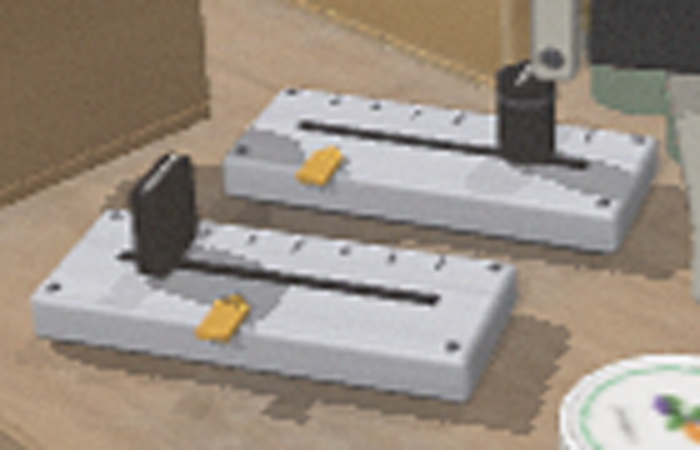

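```bash
python3 - <<'E'
from h import *
f=pickle.load(open('top.pkl','rb'))
P=lambda x,y,z:plane(f,235+(x+.5)/6-.5,170+(y+.5)/6-.5,z)
c=[P(*p,.024) for p in((67,188),(682,65),(735,308),(115,437))]
c=np.array(c);print(c);ctr=c.mean(0)
e=np.linalg.norm(np.roll(c,-1,0)-c,axis=1);print('edges',e)
ya=(c[0]+c[3]-c[1]-c[2]);yaw=np.arctan2(-ya[0],ya[1]);print('ctr',ctr,'yaw',np.degrees(yaw))
a=P(167,293,.024);b=P(632,198,.024);print('slot',a,b,np.degrees(np.arctan2(-(a-b)[0],(a-b)[1])),np.linalg.norm(a-b))
R=np.array([[np.cos(yaw),-np.sin(yaw)],[np.sin(yaw),np.cos(yaw)]])
L=lambda p:R.T@(p[:2]-ctr[:2])
for n,p in dict(slotL=a,slotR=b,tip=P(270,346,.028),base=P(283,445,.028),grip=P(537,181,.065)).items():print(n,p,L(p))
# brass centroid
px=f['pixels'].astype(int);m=((px[...,0]-px[...,2])>90).astype(np.uint8);m[:,:250]=0;m[:205]=0;m[262:]=0;m[:,320:]=0
cc=cv2.moments(m,True);u,v=cc['m10']/cc['m00'],cc['m01']/cc['m00'];print('brass',cc['m00'],u,v,L(plane(f,u,v,.028)))
E
```

```text
[[ 0.55054425 -0.21454004  0.024     ]
 [ 0.58537833 -0.38748089  0.024     ]
 [ 0.51539248 -0.40144463  0.024     ]
 [ 0.47977486 -0.2292295   0.024     ]]
edges [0.17641415 0.0713653  0.17585979 0.07227784]
ctr [ 0.53277248 -0.30817376  0.024     ] yaw 11.536484896608009
slot [ 0.52037694 -0.24303078  0.024     ] [ 0.54695298 -0.37301198  0.024     ] 11.555467266696217 0.13267026037571292
slotL [ 0.52037694 -0.24303078  0.024     ] [0.00088295 0.06630595]
slotR [ 0.54695298 -0.37301198  0.024     ] [ 0.0009269  -0.06636431]
tip [ 0.50446144 -0.2722526   0.028     ] [-0.02055514  0.04085745]
base [ 0.47670217 -0.27609562  0.028     ] [-0.04852218  0.0426437 ]
grip [ 0.54211805 -0.34643682  0.065     ] [ 0.00150446 -0.03935909]
brass 90.0 280.8 236.2888888888889 [-0.0359214  0.04179  ]
```

```bash
python3 - <<'E'
from h import *
from station import *
from scipy.spatial.transform import Rotation as Ro
s=get_state();R=Ro.from_euler('xyz',s['ee_rot']).as_matrix();print(R.round(4))
y=np.radians(11.54);xd=np.array([np.cos(y),np.sin(y),0]);yd=np.array([-np.sin(y),np.cos(y),0])
for n,zd in(('jaw along track',yd),('jaw across',xd),('-track',-yd),('-across',-xd)):
    X=np.array([0,0,-1.]);T=np.c_[X,np.cross(zd,X),zd];print(n,Ro.from_matrix(R.T@T).as_rotvec().round(3))
f=pickle.load(open('top.pkl','rb'))
for n,u,v,z in(('cab top NE',213,193,.1),('cab top SE',186,297,.1),('box corner',295,158,.05),('box corner',318,42,.05),('box lower',293,160,0),('coaster',357,152,.03),('coaster left',325,127,.03)):print(n,plane(f,u,v,z))
# cabinet height from scene view: two-view
from numpy.linalg import lstsq
g=pickle.load(open('scene.pkl','rb'))
def tri(a,b):
    A=[];B=[]
    for c,d in(ray(f,*a),ray(g,*b)):
        d=d/np.linalg.norm(d);M=np.eye(3)-np.outer(d,d);A.append(M);B.append(M@c)
    return lstsq(np.vstack(A),np.hstack(B),rcond=None)[0]
print('cab corner NE',tri((213,193),(259,184)),'cab SE',tri((178,302),(195,205)))
print('proj grip', proj(g,(.542,-.346,.065)))
E
```

```text
[[-6.000e-04 -9.518e-01 -3.066e-01]
 [ 1.400e-03 -3.066e-01  9.518e-01]
 [-1.000e+00  1.000e-04  1.500e-03]]
jaw along track [ 0.11   0.001 -0.   ]
jaw across [ 1.681e+00  1.000e-03 -1.000e-03]
-track [-3.031e+00  0.000e+00  2.000e-03]
-across [-1.461e+00  1.000e-03  1.000e-03]
cab top NE [ 0.54515128 -0.1754182   0.1       ]
cab top SE [ 0.38587241 -0.13991337  0.1       ]
box corner [ 0.6168319  -0.29857556  0.05      ]
box corner [ 0.82393043 -0.33713949  0.05      ]
box lower [ 0.6294114  -0.29221005  0.        ]
coaster [ 0.63343475 -0.40264148  0.03      ]
coaster left [ 0.67823583 -0.34850876  0.03      ]
cab corner NE [ 0.53775328 -0.18204151  0.12971224] cab SE [ 0.379201   -0.13983445  0.13291585]
proj grip (np.float64(325.03246427754215), np.float64(225.08959947519972))
```

```bash
python3 - <<'E'
from h import *
g=pickle.load(open('scene.pkl','rb'));crop(g,120,120,400,320,2.8,'pics/c3.png')
f=pickle.load(open('top.pkl','rb'));crop(f,30,0,430,300,2,'pics/c4.png')
E
```

```text
(no output)
```

View pics/c3.png

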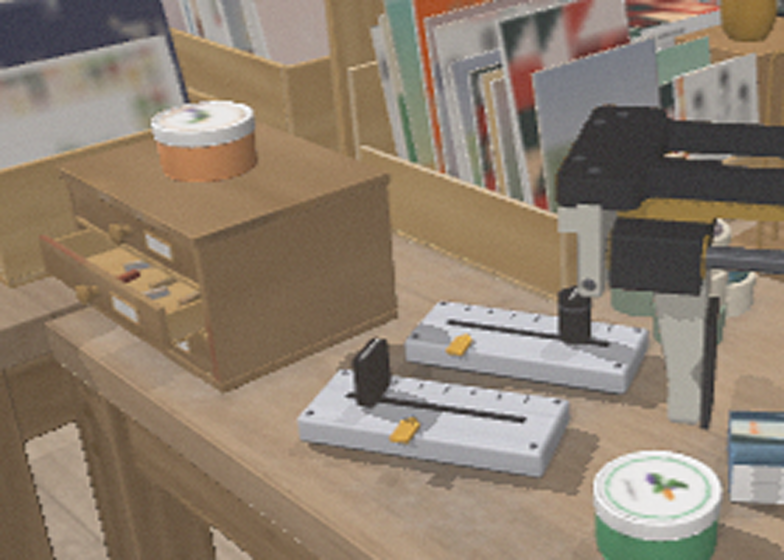

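View pics/c4.png

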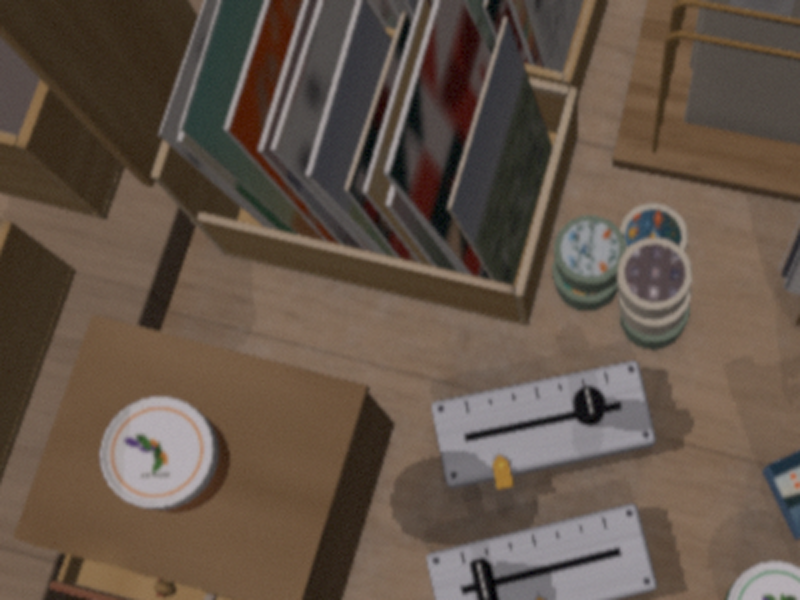

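```bash
python3 - <<'E'
from h import *
f=pickle.load(open('top.pkl','rb'))
b=plane(f,293.5,160,0)
for z in(.04,.06,.08,.1):print(z,proj(f,(b[0],b[1],z)))
g=pickle.load(open('scene.pkl','rb'))
print(b,'scene base',proj(g,b))
# front face left: c3 bottom (395,232), rim (360,150)
for z in (.05,.06,.07,.08):print(z,proj(g,(b[0],b[1],z)))
for n,(u,v) in dict(rimR=(291.5,145),rimL=(131,109)).items():
  for z in(.05,.07,.09):print(n,z,plane(f,u,v,z))
y=np.radians(11.54);xd=np.array([np.cos(y),np.sin(y)]);yd=np.array([-np.sin(y),np.cos(y)])
c=np.array([.5328,-.3082])+.0415*yd;print('goal',c,[ (c+a*.097*xd+s*.039*yd).round(3) for a in(1,-1) for s in(1,-1)])
# overlay wrist/tool seen
E
```

```text
0.04 (np.float64(292.0972434824239), np.float64(152.660266723042))
0.06 (np.float64(291.348252862044), np.float64(148.74127485834453))
0.08 (np.float64(290.5645811586957), np.float64(144.64081892946047))
0.1 (np.float64(289.7437624855764), np.float64(140.34599651804675))
[ 0.62940749 -0.29308605  0.        ] scene base (np.float64(323.48909521318257), np.float64(230.26989516588534))
0.05 (np.float64(323.30905655421867), np.float64(211.29998380557043))
0.06 (np.float64(323.27202923926694), np.float64(207.39857237211763))
0.07 (np.float64(323.2346507827327), np.float64(203.46016263656256))
0.08 (np.float64(323.1969161658409), np.float64(199.48422579181715))
rimR 0.05 [ 0.63932037 -0.2926524   0.05      ]
rimR 0.07 [ 0.63230655 -0.29394377  0.07      ]
rimR 0.09 [ 0.62529274 -0.29523515  0.09      ]
rimL 0.05 [ 0.70369477 -0.0224525   0.05      ]
rimL 0.07 [ 0.69516007 -0.03012748  0.07      ]
rimL 0.09 [ 0.68662538 -0.03780247  0.09      ]
goal [ 0.52449784 -0.26753891] [array([ 0.612, -0.21 ]), array([ 0.627, -0.286]), array([ 0.422, -0.249]), array([ 0.437, -0.325])]
```

```bash
python3 -m crank '[[0,-0.041,0.018,-0.146,0,0,0.6],[0,-0.082,0.036,-0.292,0,0,0.6],[0,-0.123,0.054,-0.438,0,0,0.6],[0,-0.164,0.071,-0.584,0,0,0.6],[0,-0.205,0.089,-0.73,0,0,0.6],[0,-0.245,0.107,-0.876,0,0,0.6],[0,-0.286,0.125,-1.022,0,0,0.6],[0,-0.327,0.143,-1.168,0,0,0.6],[0,-0.368,0.161,-1.314,0,0,0.6],[0,-0.409,0.179,-1.461,0,0,0.6]]' 10
python3 -m crank '[[0,0,0,0,0,0,0.6],[0,0,0,0,0,0,0.6]]'
cat > loc.py <<'E'
from h import *
from station import *
from scipy.spatial.transform import Rotation as Ro
def rep():
    s=get_state();R=Ro.from_euler('xyz',s['ee_rot']).as_matrix()
    print('t',s['t'],'pos',s['eef_pos'],'w',s['width'],'F',s['force'],'\n',R.round(3));return s,R
E
python3 - <<'E'
from loc import *
rep()
for n in('top','wrist'):
    f=grab_frame(n);pickle.dump(f,open(n+'1.pkl','wb'));cv2.imwrite(f'pics/{n}1.png',f['pixels'][:,:,::-1])
E
```

```text
t: 1.35
eef_pos: [0.5422, -0.3454, 0.2262]
ee_rot: [-0.686, 1.57, 2.663]
force: [0.8, -0.7, 0.5]
width: 0.0522
t: 1.6
eef_pos: [0.5411, -0.3464, 0.2261]
ee_rot: [-0.514, 1.57, 2.829]
force: [0.2, -0.4, -0.5]
width: 0.0526
t 1.6 pos [ 0.54112303 -0.34641837  0.22606482] w 0.05258636731035347 F [ 0.22741808 -0.44620272 -0.50423456] 
 [[-0.001  0.2   -0.98 ]
 [ 0.    -0.98  -0.2  ]
 [-1.    -0.001  0.001]]
```

View pics/top1.png

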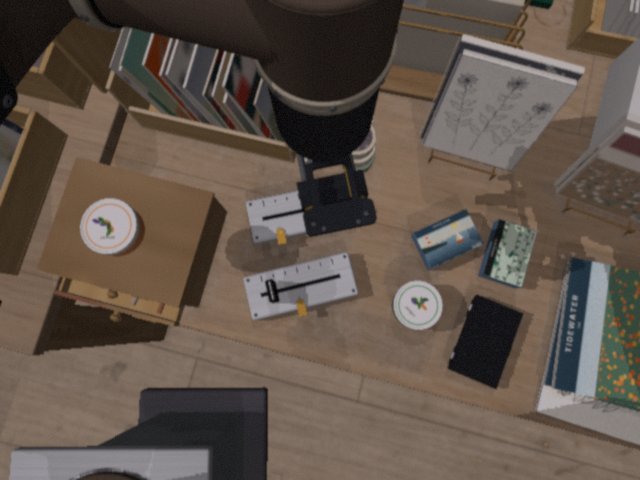

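View pics/wrist1.png

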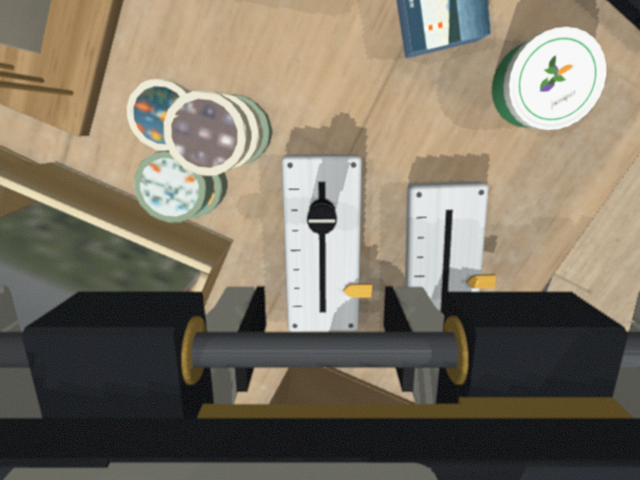

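The wrist view shows the round grip's top at about (321,219) and the pointer tip at (344,291). I'll measure again from this closer, sharper view.

```bash
python3 - <<'E'
from h import *
f=pickle.load(open('wrist1.pkl','rb'));crop(f,270,145,390,345,3,'pics/c5.png');print(f['vfov'],f['cx'],f['cy'])
E
```

```text
63.41457305192691 324.3412829571844 240.7610026354326
```

View pics/c5.png

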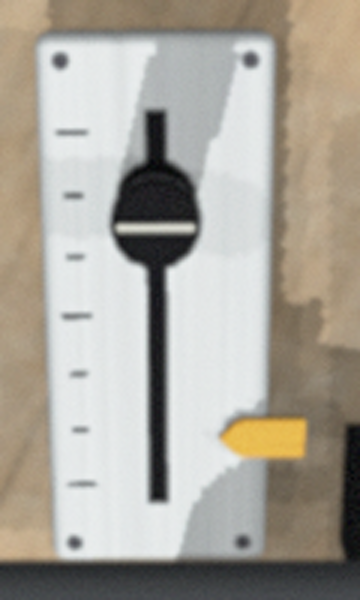

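```bash
python3 - <<'E'
from h import *
f=pickle.load(open('wrist1.pkl','rb'))
P=lambda x,y,z:plane(f,270+(x+.5)/3-.5,145+(y+.5)/3-.5,z)
a=P(158,502,.024);b=P(155,110,.024)
print('slot',a,b,np.linalg.norm(a-b));d=a-b;yaw=np.arctan2(-d[0],d[1]);print(np.degrees(yaw))
c=(a+b)/2
s1=[P(60,61,.024),P(250,60,.024),P(242,542,.024),P(74,542,.024)];print('screws ctr',np.mean(s1,0),'slot ctr',c)
R=np.array([[np.cos(yaw),-np.sin(yaw)],[np.sin(yaw),np.cos(yaw)]])
for n,p in dict(tip=P(219,438,.028),base=P(306,438,.028),grip=P(155,228,.065)).items():print(n,p,R.T@(p[:2]-c[:2]))
E
```

```text
slot [ 0.52163143 -0.2422639   0.024     ] [ 0.54895492 -0.37309377  0.024     ] 0.13365264030674065
11.79651689476783
screws ctr [ 0.53527038 -0.30758805  0.024     ] slot ctr [ 0.53529318 -0.30767884  0.024     ]
tip [ 0.50680678 -0.27130588  0.028     ] [-0.0204488   0.04142841]
base [ 0.47849723 -0.27705413  0.028     ] [-0.0493356   0.04158907]
grip [ 0.54326176 -0.34624052  0.065     ] [-8.31342788e-05 -3.93763204e-02]
```

```bash
python3 -m crank '[[0.05,0,-0.0015,0,0,0,0.6],[0.1,0,-0.0015,0,0,0,0.6],[0.14,0,-0.0015,0,0,0,0.6],[0.165,0,-0.0015,0,0,0,0.6],[0.18,0,-0.0015,0,0,0,0.6],[0.188,0,-0.0015,0,0,0,0.6],[0.188,0,-0.0015,0,0,0,0.6]]'
python3 - <<'E'
from loc import *
rep();f=grab_frame('wrist');cv2.imwrite('pics/w2.png',f['pixels'][:,:,::-1])
f=grab_frame('scene');crop(f,200,150,440,330,3,'pics/s2.png')
E
```

```text
t: 2.58
eef_pos: [0.5429, -0.3466, 0.0388]
ee_rot: [2.173, 1.571, -0.768]
force: [0.6, 0.8, -0.1]
width: 0.0523
t 2.575 pos [ 0.54287738 -0.34662081  0.03880931] w 0.05234410730800941 F [ 0.62048729  0.75167119 -0.11404285] 
 [[ 0.    0.2  -0.98]
 [-0.   -0.98 -0.2 ]
 [-1.    0.   -0.  ]]
```

View pics/w2.png

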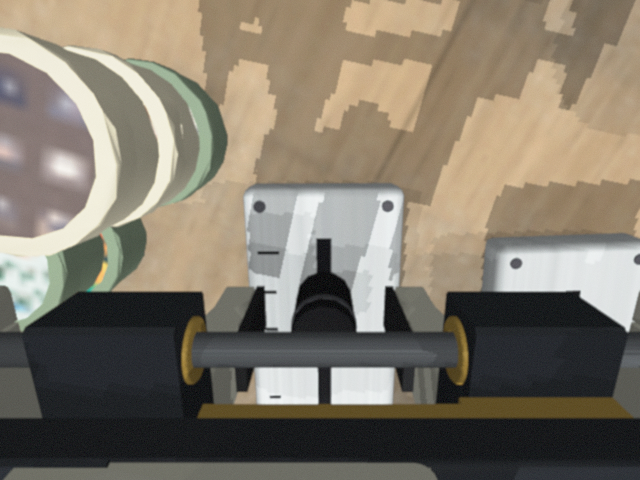

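View pics/s2.png

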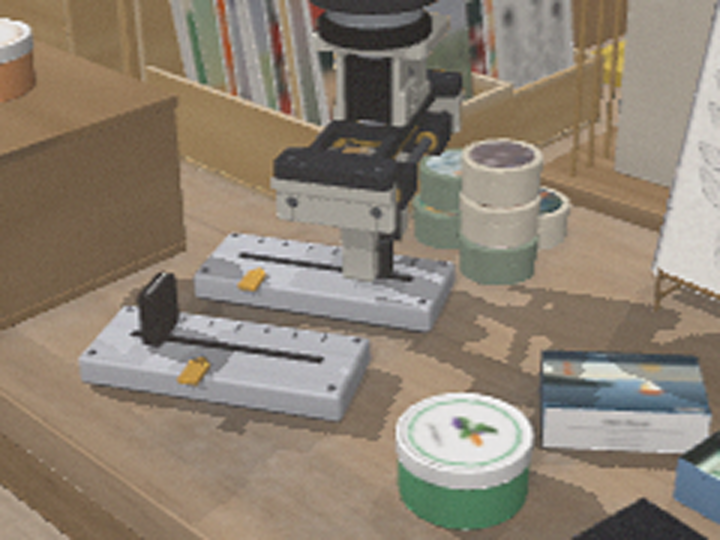

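The fingers straddle the grip: it sits at about (324,310) in the wrist view, midway between the pads. Nothing is being touched. I'll close now.

```bash
python3 -m crank '[[0,0,0,0,0,0,0.3],[0,0,0,0,0,0,0.25],[0,0,0,0,0,0,0.2],[0,0,0,0,0,0,0.2],[0,0,0,0,0,0,0.2],[0,0,0,0,0,0,0.2]]' 12
```

```text
t: 3.42
eef_pos: [0.5432, -0.3463, 0.0388]
ee_rot: [2.651, 1.57, -0.288]
force: [0.8, 1.6, 2.1]
width: 0.0255
```

```bash
python3 -m crank '[[0,-0.008,0,0,0,0,0.2],[0,-0.018,0,0,0,0,0.2],[0,-0.028,0,0,0,0,0.2],[0,-0.038,0,0,0,0,0.2],[0,-0.048,0,0,0,0,0.2],[0,-0.058,0,0,0,0,0.2],[0,-0.068,0,0,0,0,0.2],[0,-0.076,0,0,0,0,0.2],[0,-0.081,0,0,0,0,0.2],[0,-0.081,0,0,0,0,0.2]]'
python3 - <<'E'
from loc import *
rep();f=grab_frame('wrist');pickle.dump(f,open('w3.pkl','wb'));cv2.imwrite('pics/w3.png',f['pixels'][:,:,::-1])
f=grab_frame('scene');crop(f,200,150,440,330,3,'pics/s3.png')
E
```

```text
t: 4.68
eef_pos: [0.5265, -0.2661, 0.0387]
ee_rot: [-1.527, 1.57, 1.816]
force: [0.1, 1.7, 6.7]
width: 0.0255
t 4.675 pos [ 0.52645526 -0.26609806  0.03872783] w 0.02547439069728271 F [0.10936333 1.74561364 6.69761671] 
 [[-0.     0.201 -0.98 ]
 [ 0.    -0.98  -0.201]
 [-1.    -0.     0.   ]]
```

View pics/s3.png

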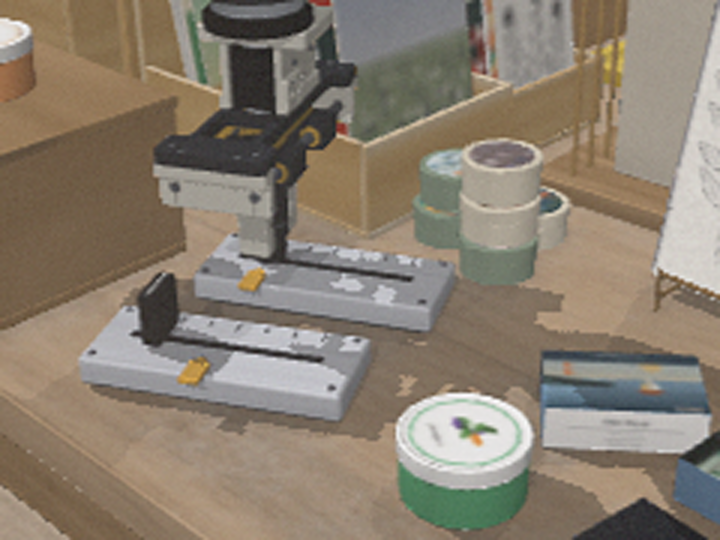

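View pics/w3.png

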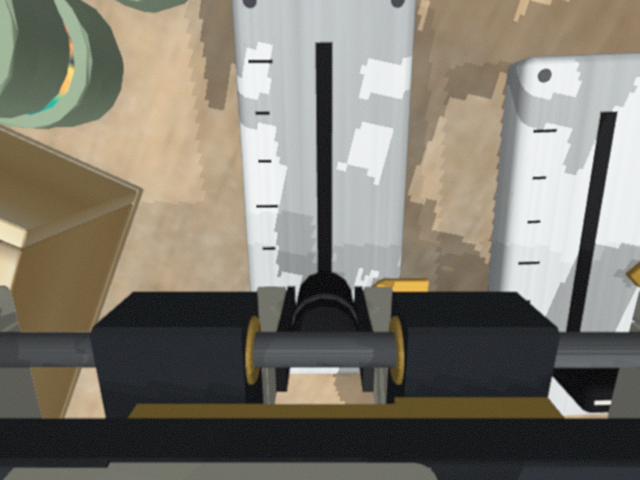

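The grip moved with the tool to the pointer. I'll release it partway so the fingers stay clear of the bar grip, lift, and look.

```bash
python3 -m crank '[[0,0,0,0,0,0,0.35],[0,0,0,0,0,0,0.5],[0,0,0,0,0,0,0.5],[0,0,0,0,0,0,0.5]]' && python3 -m crank '[[-0.01,0,0,0,0,0,0.5],[-0.03,0,0,0,0,0,0.5],[-0.07,0,0,0,0,0,0.5],[-0.11,0,0,0,0,0,0.5],[-0.15,0,0,0,0,0,0.5],[-0.18,0,0,0,0,0,0.5]]' && python3 -m crank '[[0,0.04,0,0,0,0,0.5],[0,0.08,0,0,0,0,0.5],[0,0.11,0,0,0,0,0.5],[0,0.11,0,0,0,0,0.5],[0,0.11,0,0,0,0,0.5]]'
python3 - <<'E'
from loc import *
rep();f=grab_frame('wrist');pickle.dump(f,open('w4.pkl','wb'));cv2.imwrite('pics/w4.png',f['pixels'][:,:,::-1])
f=grab_frame('top');pickle.dump(f,open('t4.pkl','wb'));cv2.imwrite('pics/t4.png',f['pixels'][:,:,::-1])
E
```

```text
t: 5.28
eef_pos: [0.5263, -0.2669, 0.0383]
ee_rot: [-0.456, 1.57, 2.887]
force: [0.0, -0.1, -0.1]
width: 0.0434
t: 6.02
eef_pos: [0.5269, -0.2671, 0.2215]
ee_rot: [2.684, 1.568, -0.256]
force: [0.1, -0.1, 0.0]
width: 0.0438
t: 6.65
eef_pos: [0.5484, -0.3745, 0.2188]
ee_rot: [-1.621, 1.571, 1.723]
force: [0.4, -0.2, -0.6]
width: 0.0436
t 6.65 pos [ 0.54842056 -0.37449619  0.21880143] w 0.04358275130868461 F [ 0.36374954 -0.20625491 -0.55273906] 
 [[-0.    0.2  -0.98]
 [ 0.   -0.98 -0.2 ]
 [-1.   -0.   -0.  ]]
```

View pics/w4.png

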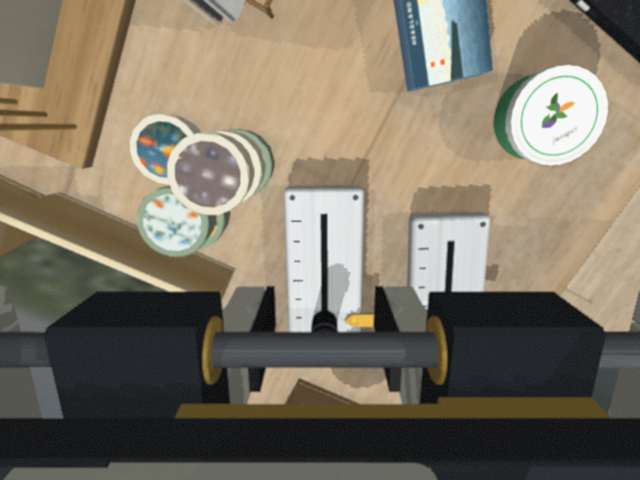

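View pics/t4.png

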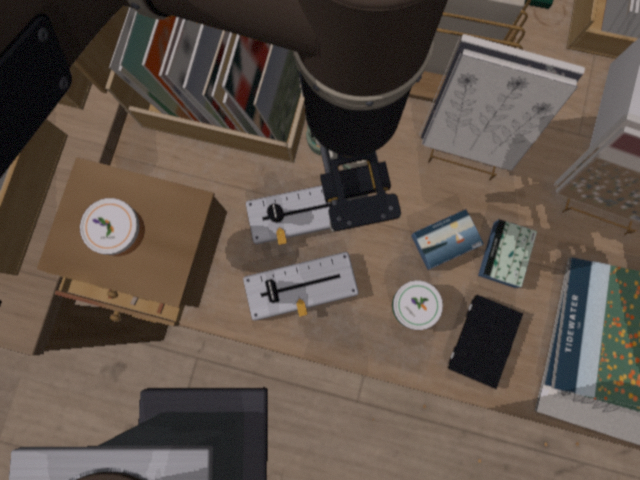

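```bash
python3 -m crank '[[0,-0.04,0,0,0,0,0.5],[0,-0.08,0,0,0,0,0.5],[0,-0.12,0,0,0,0,0.5],[0,-0.16,0,0,0,0,0.5],[0,-0.18,0,0,0,0,0.5],[0,-0.18,0,0,0,0,0.5],[0,-0.18,0,0,0,0,0.5]]'
python3 - <<'E'
from loc import *
f=pickle.load(open('t4.pkl','rb'));crop(f,235,170,365,270,6,'pics/c6.png')
f=grab_frame('wrist');pickle.dump(f,open('w5.pkl','wb'));cv2.imwrite('pics/w5.png',f['pixels'][:,:,::-1])
E
```

```text
t: 7.62
eef_pos: [0.5129, -0.1986, 0.2188]
ee_rot: [2.485, 1.57, -0.454]
force: [-0.5, -0.4, 0.4]
width: 0.0438
```

View pics/c6.png

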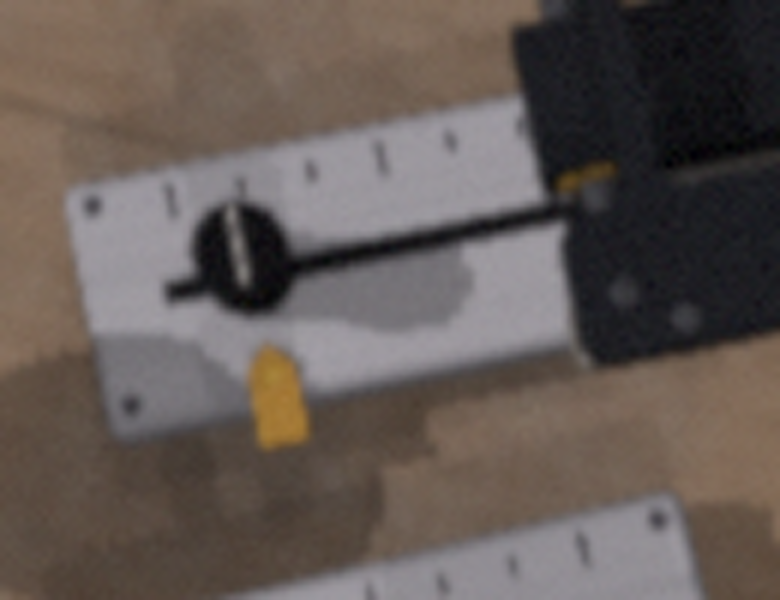

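View pics/w5.png

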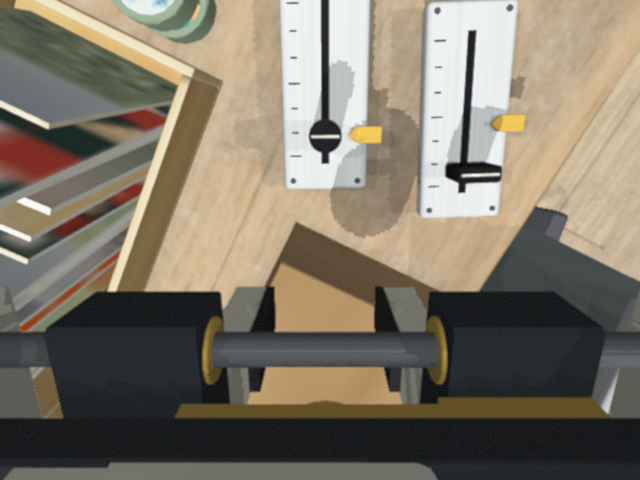

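```bash
python3 - <<'E'
from h import *
f=pickle.load(open('w5.pkl','rb'));crop(f,270,80,400,200,6,'pics/c7.png')
E
```

```text
(no output)
```

View pics/c7.png

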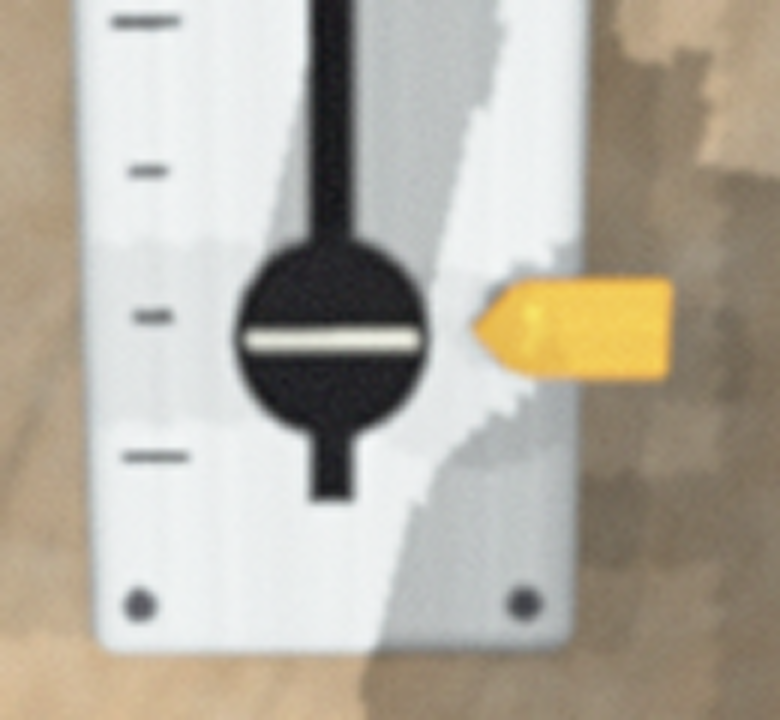

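```bash
python3 - <<'E'
from h import *
y=np.radians(11.65);yd=np.array([-np.sin(y),np.cos(y),0]);xd=np.array([np.cos(y),np.sin(y),0])
f=pickle.load(open('w5.pkl','rb'));P=lambda x,y,z:plane(f,270+(x+.5)/6-.5,80+(y+.5)/6-.5,z)
g,t,e=P(331,340,.065),P(472,328,.028),P(331,500,.024);print('wrist',(g-t)@yd,(g-t)@xd,'grip local y via slot end',.0665-(e-g)@yd,'tip',.0665-(e-t)@yd)
f=pickle.load(open('t4.pkl','rb'));P=lambda x,y,z:plane(f,235+(x+.5)/6-.5,170+(y+.5)/6-.5,z)
g,t=P(237,242,.065),P(270,346,.028);print('top',(g-t)@yd,(g-t)@xd)
for n in ('top.pkl','t4.pkl'):
    f=pickle.load(open(n,'rb'));px=f['pixels'].astype(int);m=(px.max(2)<45).astype(np.uint8);q=np.zeros_like(m);q[275:305,258:285]=m[275:305,258:285];c=cv2.moments(q,True);print('bar',c['m00'],c['m10']/c['m00'],c['m01']/c['m00'])
E
```

```text
wrist 0.0006389301379995076 0.020376064590229854 grip local y via slot end 0.04232634877152991 tip 0.041687418633530406
top 0.0014357512026530747 0.022081225664508375
bar 161.0 273.0807453416149 291.42857142857144
bar 156.0 272.93589743589746 291.3333333333333
```

Both views put the grip about 1 mm past the tip. I'll take one more view with it straight below the wrist camera, to remove the parallax.

```bash
python3 -m crank '[[0,0.04,0,0,0,0,0.5],[0,0.08,0,0,0,0,0.5],[0,0.1,0,0,0,0,0.5],[0,0.1,0,0,0,0,0.5],[0,0.1,0,0,0,0,0.5],[0,0.1,0,0,0,0,0.5]]'
python3 - <<'E'
from h import *
from station import *
f=grab_frame('wrist');pickle.dump(f,open('w6.pkl','wb'));crop(f,270,180,400,300,6,'pics/c8.png')
E=f['extrinsics'];print('cam',-E[:3,:3].T@E[:3,3],E[2,:3])
E
```

```text
t: 8.43
eef_pos: [0.5326, -0.2956, 0.2187]
ee_rot: [-2.955, 1.571, 0.39]
force: [-0.8, -0.1, 0.5]
width: 0.0435
cam [ 0.54812412 -0.37182758  0.37698883] [ 0.05690708 -0.28066274  0.95811795]
```

View pics/c8.png

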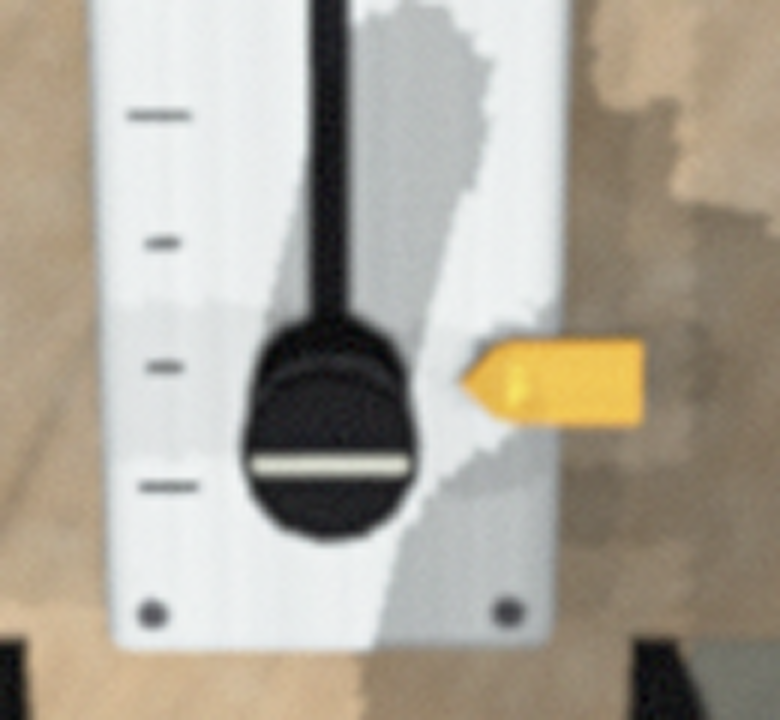

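```bash
python3 - <<'E'
from h import *
y=np.radians(11.65);yd=np.array([-np.sin(y),np.cos(y),0])
f=pickle.load(open('w6.pkl','rb'));P=lambda x,y,z:plane(f,270+(x+.5)/6-.5,180+(y+.5)/6-.5,z)
g,t=P(331,465,.065),P(460,382,.028);print((g-t)@yd)
f=pickle.load(open('w5.pkl','rb'));E=f['extrinsics'];print(-E[:3,:3].T@E[:3,3])
E
```

```text
0.0009450647113815454
[ 0.52835438 -0.27469186  0.37705483]
```

```bash
python3 -c "
from station import *
s=get_state();print(s['t'],s['force']);print(job_done())"
```

```text
8.475 [-0.1664491   0.68761458 -0.10394702]
the job is handed in; nothing more can be done
None
```

I gripped the round grip lightly across its track, slid it about 81 mm along to the brass pointer, let go and lifted clear. I handed the job in at 8.5 s.

- **Round grip:** The four last measurements put its centre past the pointer tip by 0.6 mm (wrist camera almost directly above, the most trustworthy), 0.9 mm (oblique wrist view) and 1.4 mm (top camera), within the calibration's 2 mm. They agree on direction, so it probably sits just under 1 mm past level; I left it there rather than re-grip.
- **Bar grip:** It moved 0.15 pixels or less in the top view, so it stayed where it was.
- **Contact and force:** The arm ended about 0.22 m up, touching nothing. The largest force reading I saw was about 7 N, during the slide.

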